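# Load the blow-off cabinet, close it and start the cycle

### The arm

A 6-joint arm with a two-finger parallel gripper is mounted at the origin on the work surface. World frame = base frame: x ahead of the robot, y to its left, z up, the work surface at z = 0. Lengths are in mm, angles in rad, forces in N, time in s.
With the tool pointing down it reaches from about 275 to 1000 mm from the base axis. Payload 8.4 kg.
Tool frame: the origin (TCP) lies on the centre line of the jaws, within the pads' length; the fingertips stand 25 mm ahead of it and the grasp point (between the pads) lies 6 mm ahead of it; z points along the fingers, x is the direction in which the jaws open and shut, and the axes are right-handed (so a half turn about z gives the same grasp; the last joint's range is limited). The gripper opens to 85 mm and grips with 20 to 120 N. Pads are 22 mm wide; open, the fingers measure 114 mm over their backs; the gripper's body (76 mm by 85 mm) begins 54 mm behind the grasp point. The pads swing forward as they close: fully open they stand 13 mm farther back than shut.
Start: joints at [-1.185, 0.353, 1.633, -0, 1.155, -0.002], TCP at [236.344, -578.593, 228.181] pointing down, gripper open.
Joint ranges: [-2.63, 2.63], [-0.92, 2.1], [0.06, 2.66], [-1.3, 4.44], [0, 2.69], [-3.02, 3.02]. Speed limits (rad/s): [2.22, 2.22, 2.79, 3.14, 3.14, 3.14].

### API

Orientations are given as [roll, pitch, yaw] about the fixed x, y, z axes, in that order (R = Rz(yaw) Ry(pitch) Rx(roll)).
In Python, from rig import r gives the robot as it stands. The module is installed in compiled form; this text tells all that it offers.
- The arm moves only by the tool jog_arm, never from a script. Its argument "deltas" is a list of rows, each an object with "gripper": the gripper command: -1 is fully open, 1 is shut, values between are in proportion; "translation": the shift along the world's x, y, z in units of 10 cm (1.0 is 10 cm), a list of three; "dr": the turn, a rotation vector about the world's x, y, z in units of pi/2 rad (1.0 is pi/2 rad), a list of three. In form: [{"gripper": gripper, "translation": [x, y, z], "dr": [wx, wy, wz]}, ...]. A call has 1 to 12 rows; each row shifts and turns the commanded pose from where the row before left it; what a row does not reach is not made up. A row lasts 1/12 s, in which the tool goes at most 41.7 mm and 7.16 degrees, less where a joint would pass 70% of its speed; a pose out of reach is approached as far as the arm can. A call with a number of a shift or a turn outside -1 to 1 is refused whole. A call with a gripper value outside its range is refused whole. The fingers move at their own pace and stop on an object; "squeeze" is the grip in N (left out, the last holds). Time passes only in rows, so rows that do not move let the fingers close. It gives the time, the measured TCP pose, the force and the opening at its end, in the units of the state.
- r.sense(): the state, without advancing time (a new reading comes with each control period).
- r.grab_frame(name): name is "side" or "top"; returns the picture (400x640x3 uint8, blue, green, red); there is no depth.
- r.calibration(name): a dict with "mtx" (3x3 intrinsics, pixels), "world_from_camera" (4x4, takes a point from camera to world coordinates). Camera axes: x right, y down, z forward; pixel columns grow to the right and rows downward; lengths in mm; the calibration is good to about 2 mm. A picture is of the moment at which its call begins. calibration takes no time and is no camera call.
- r.sign_off(): hands the job in, once; it reports no verdict.
The state is a dict: "clock": time; "qpos": joint angles; "qvel": joint speeds; "joint_efforts": joint torques, N m; "eef_pos": TCP position; "tcp_rot": TCP orientation; "contact_force": force on the tool from outside, world axes, zero at the start; "wrist_torque": the same for the moment, N m; "opening": opening from 0.0 (shut) to 1.0 (fully open).
Only numpy, scipy, OpenCV 4.12 (cv2) and the standard library are available. Lean on these libraries where they do the work, as an engineer would, in place of code of your own. Each camera call takes 0.05 s, during which the arm holds its last target. There are 200 camera calls.

### The job

Pack both dirty car parts, the brake caliper and the suspension link, into the chamber of the small blow-off cabinet so that neither stands above its rim; set them down, do not drop them in. Then swing the lid fully shut, and only then push the palm plunger on the end of the cabinet all the way down and let it spring back. Leave the spray can, the wrench and the carton where they are.

Things in the scene. Friction and masses are not known exactly. Their poses are not given: they have to be found in the camera images.
- cabinet: Grey open box fixed to the bench, 202 (x) x 172 (y) mm, rim 90 mm up. Chamber 190 x 160 mm, 65 mm deep (floor 25 mm above the bench). Origin: centre of underside. Lid hinged on its +x rim; white valve block with the plunger on its -x end. The parts fit flat side by side, lengths along x, centres about 40 mm either side of the middle in y; one on the other is too high.
- lid (a joint): Aluminium lid, 202 (from the hinge) x 172 x 8 mm, closed top 99 mm above the bench; a black tab 60 mm wide, 8 mm thick sticks out of its free edge to 226 mm from the hinge. Rad: 0 = shut; grows as it swings up and over to the cabinet's +x; stop at 2.15. Starts open, past upright. Stiff hinge: it stays where it is left (0.5 N m friction, 2 to 6 N at the edge).
- lid_hinge (a point): Point on the hinge line, middle of the +x rim, 90 mm above the bench. Axes as the cabinet's.
- lid_tab (a point): Centre of the lid's black tab, 213 mm from the hinge line; it moves with the lid. x points along the lid towards the hinge, z out of the lid's outer face (the top face when shut).
- plunger (a joint): Sprung mushroom plunger, black, 42 mm across, on a white valve block 62 x 90 mm, 45 mm high. Value in m: 0 = up, 0.014 = fully down. It takes 3 N to start and 10 N to push fully down, and springs back when let go.
- plunger_top (a point): Centre of the plunger's top face, 72 mm above the bench when up, 165 mm from the cabinet's centre towards its -x. It goes down with the plunger.
- caliper: Dark cast brake caliper, 140 (x) x 60 (y) mm, lying flat: a body 24 mm high with two round ears at its ends and, on top, a grip-sized bridge rib 70 mm long (x), 24 mm wide (y), from 24 to 52 mm above its underside, centred. Origin: centre of its underside; z up. About 0.55 kg.
- link: Suspension link like a dumbbell, 156 (x) x 44 (y) mm, lying flat: a dark straight bar along x, 24 mm wide (y) and 40 mm high, between two bright round bosses 44 mm across and 48 mm high, centred 56 mm either side of the origin. Origin: centre of its underside; z up. About 0.45 kg.
- spray: Bystander: spray can, 54 mm across, 160 mm tall, standing. Origin: centre of its underside.
- wrench: Bystander: steel wrench 200 mm long lying along its x. Origin: under its middle.
- carton: Bystander: cardboard carton 120 x 100 x 70 mm. Origin: centre of its underside.
Not all that is in view belongs to the job. Leave any purple or red look-alike of the link alone. Leave any red look-alike of the caliper alone.

How it is judged (in metres and radians):
On the way, in this order (a step that is already met when the one before it is completed fails the run):
1. both parts lie in the chamber, let go and still (x of caliper in the frame of cabinet between -0.09 and 0.09 m and y of caliper in the frame of cabinet between -0.075 and 0.075 m and z of caliper in the frame of cabinet between 0.015 and 0.07 m and linear speed of each of caliper, link below 0.03 m/s and x of link in the frame of cabinet between -0.09 and 0.09 m and y of link in the frame of cabinet between -0.075 and 0.075 m and z of link in the frame of cabinet between 0.015 and 0.07 m and contact force between the fingers and caliper below 0.3 N and contact force between the fingers and link below 0.3 N), for 0.2 s.
2. the lid is fully shut over them (value of joint lid below 0.04 rad and x of caliper in the frame of cabinet between -0.09 and 0.09 m and y of caliper in the frame of cabinet between -0.075 and 0.075 m and z of caliper in the frame of cabinet between 0.015 and 0.07 m and linear speed of each of caliper, link below 0.03 m/s and x of link in the frame of cabinet between -0.09 and 0.09 m and y of link in the frame of cabinet between -0.075 and 0.075 m and z of link in the frame of cabinet between 0.015 and 0.07 m), for 0.2 s.
3. the plunger is pushed fully down (value of joint lid below 0.04 rad and value of joint plunger above 0.012 m), for 0.1 s.
At the end, for the whole second after the job is handed in: Both parts lie at rest inside the chamber (origins within 90 mm in x and 75 mm in y of the cabinet's centre, below the rim), the lid is shut to within 0.04 rad, and the plunger, having been pushed down at least 12 of its 14 mm, is up again to within 3 mm (all of step 2 and value of joint plunger below 0.003 m); the robot touches nothing.
It fails at once if the plunger is pushed while the lid is open (value of joint plunger above 0.006 m and value of joint lid above 0.1 rad).
It fails at once if a part is dropped into the chamber (falls in at over 0.7 m/s, as from about 25 mm) ((linear speed of caliper above 0.7 m/s and horizontal distance between caliper and cabinet below 0.09 m and height (world z) of caliper below 0.09 m) or (linear speed of link above 0.7 m/s and horizontal distance between link and cabinet below 0.09 m and height (world z) of link below 0.09 m)).
It fails at once if the spray can, the wrench or the carton is moved by more than 30 mm (distance of any of spray, wrench, carton from where it was at the start of the episode above 0.03 m).
It also fails if it takes over 72 s, if anything falls off the work surface, if the arm or the gripper's body presses on something with over 40 N, if the wrist force passes 120 N, or if a joint passes its speed limit or range.

## Working session

There is one attempt and no reset: what is moved stays moved. The work goes in short steps, Python scripts to look and compute and a tool call to move; the robot and the scene stay as the last step left them, time stands still between calls to the robot, and variables do not carry over. Pictures are saved under pics/ and viewed, about 8 in all and at most 12, crops included, and the job is handed in when it is done.

Besides the shell and the picture viewer there is one more tool, called after "Call:" as name(argument=value, ...), one argument or row to a line, values as JSON. jog_arm: Moves the arm, as the interface text tells. Shifts and turns lie within -1 to 1; 1 stands for 10 cm of shift or pi/2 rad of turn. Its arguments: {"type":"object","properties":{"deltas":{"type":"array"},"squeeze":{"type":"number"}},"required":["deltas"]}

```bash
mkdir -p pics
cat > h.py <<'E'
import numpy as np, cv2
from rig import r
def px2w(name,u,v,z):
    c=r.calibration(name);K=np.array(c["mtx"]);T=np.array(c["world_from_camera"])
    d=T[:3,:3]@np.linalg.solve(K,[u,v,1.]);o=T[:3,3]
    return o+d*(z-o[2])/d[2]
def w2px(name,p):
    c=r.calibration(name);K=np.array(c["mtx"]);T=np.linalg.inv(np.array(c["world_from_camera"]))
    q=K@(T[:3,:3]@np.array(p,float)+T[:3,3]);return q[:2]/q[2]
E
python3 - <<'E'
from h import *
for n in("top","side"):
    cv2.imwrite(f"pics/{n}0.png",r.grab_frame(n)); c=r.calibration(n); print(n,np.round(c["mtx"],1),np.round(c["world_from_camera"],3))
print(r.sense())
E
```

```text
top [[439.7   0.  315. ]
 [  0.  439.7 201.8]
 [  0.    0.    1. ]] [[-3.00000e-03 -9.95000e-01  1.04000e-01  3.23176e+02]
 [-1.00000e+00  5.00000e-03  2.10000e-02 -5.19830e+01]
 [-2.10000e-02 -1.04000e-01 -9.94000e-01  1.71942e+03]
 [ 0.00000e+00  0.00000e+00  0.00000e+00  1.00000e+00]]
side [[379.4   0.  318. ]
 [  0.  379.4 196.8]
 [  0.    0.    1. ]] [[-9.26000e-01 -2.39000e-01  2.91000e-01  1.95988e+02]
 [-3.76000e-01  5.69000e-01 -7.31000e-01  7.74161e+02]
 [ 9.00000e-03 -7.87000e-01 -6.17000e-01  7.75888e+02]
 [ 0.00000e+00  0.00000e+00  0.00000e+00  1.00000e+00]]
{'clock': 0.1, 'qpos': array([-1.18540939e+00,  3.53600322e-01,  1.63404244e+00,  9.15764045e-06,
        1.15518536e+00, -2.40481894e-03]), 'qvel': array([ 0.00098701, -0.00061209, -0.00267812,  0.00023604, -0.00023109,
       -0.0012893 ]), 'joint_efforts': array([-1.73898003e-03, -6.06357980e+01, -3.42819500e+01, -1.28568490e-04,
        3.86850414e-03, -1.69908674e-05]), 'eef_pos': array([ 236.18369728, -578.20483979,  227.53077789]), 'tcp_rot': array([-3.14158131e+00,  1.23544360e-03, -1.18300827e+00]), 'contact_force': array([-0.22902399, -0.23829927,  0.34463189]), 'wrist_torque': array([-0.0001675 ,  0.02546179,  0.0128304 ]), 'opening': 0.9993901244081784}
```

View pics/top0.png

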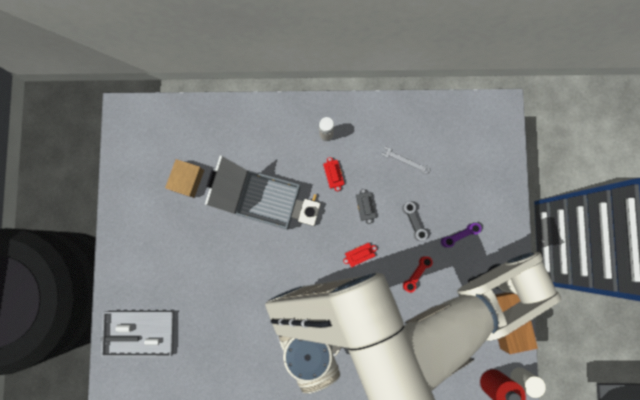

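View pics/side0.png

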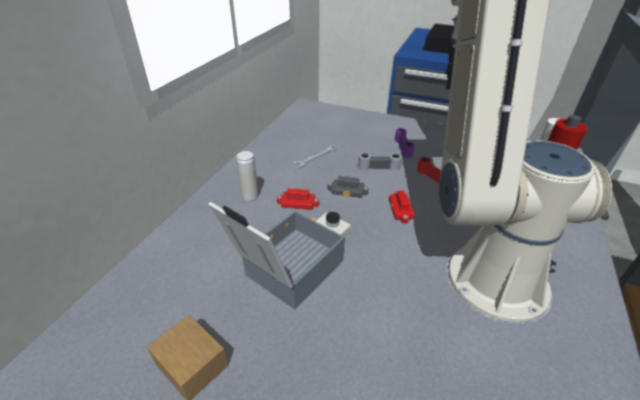

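The top view shows the cabinet at about (262,195), with its lid to the left and its plunger at (311,211). The dark caliper is at about (367,206) and the grey link at (416,221). The red and purple look-alikes are nearby, the carton is at (184,178), the can at (326,127) and the wrench at (407,160). Next I'll take enlarged crops.

Run:
```python
import cv2,numpy as np
a=cv2.imread("pics/top0.png")
c=cv2.resize(a[145:250,195:330],None,fx=5.5,fy=5.5,interpolation=cv2.INTER_CUBIC)
d=cv2.resize(a[175:250,340:440],None,fx=7,fy=7,interpolation=cv2.INTER_CUBIC)
for im,x0,y0,s in((c,195,145,5.5),(d,340,175,7)):
    for u in range(x0,x0+140,10):
        if (u-x0)*s<im.shape[1]: cv2.line(im,(int((u-x0+.5)*s),0),(int((u-x0+.5)*s),6),(0,255,255),1);cv2.putText(im,str(u),(int((u-x0)*s),18),0,.4,(0,255,255),1)
    for v in range(y0,y0+110,10):
        if (v-y0)*s<im.shape[0]: cv2.line(im,(0,int((v-y0+.5)*s)),(6,int((v-y0+.5)*s)),(0,255,255),1);cv2.putText(im,str(v),(8,int((v-y0+1)*s)),0,.4,(0,255,255),1)
cv2.imwrite("pics/c1.png",c);cv2.imwrite("pics/c2.png",d)
```

```text
(no output)
```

View pics/c1.png

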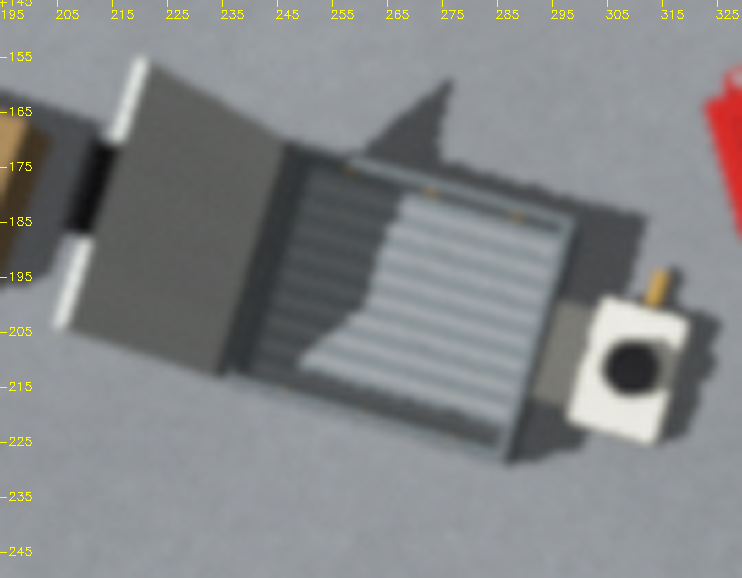

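View pics/c2.png

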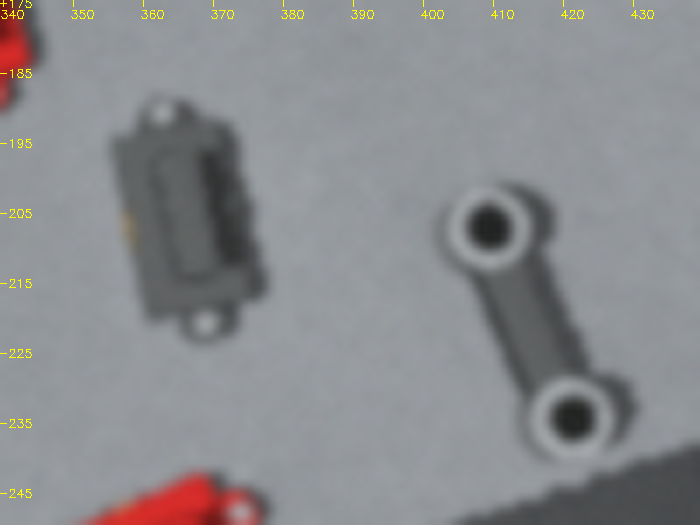

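Run:
```python
from h import *
P=lambda u,v,z:px2w("top",u,v,z)[:2]
A=P(298.8,183.7,90);B=P(287.3,228.2,90);C=P(234.9,212.7,90);D=P(246.4,170,90);pl=P(309.7,211.5,72)
print("rim",A,B,C,D,np.linalg.norm(A-B),np.linalg.norm(B-C),np.linalg.norm(A-D));print("plunger",pl)
print("cab centre",(A+B+C+D)/4)
d=(C+D-A-B);print("yaw",np.arctan2(d[1],d[0])); e=(A-B);print("yaw from y edge",np.arctan2(e[1],e[0]))
c=(A+B+C+D)/4; print("yaw pl",np.arctan2(*(c-pl)[::-1]),np.linalg.norm(c-pl))
a=P(362.7,190.6,24);b=P(369,220.7,24);print("cal",a,b,(a+b)/2,np.linalg.norm(a-b),np.arctan2(*(a-b)[::-1]),"rib",P(366,205.6,52))
a=P(409.4,207.1,48);b=P(421.4,234.4,48);print("link",a,b,(a+b)/2,np.linalg.norm(a-b),np.arctan2(*(a-b)[::-1]))
```

```text
rim [562.03173713  42.96570004] [395.64351624  85.52928044] [454.22495504 281.59041326] [615.38344314 240.65019386] 171.74602885973815 204.62588491383073 204.7573286406305
plunger [458.85407722   2.90327841]
cab centre [506.82091289 162.6838969 ]
yaw 1.2938252327060713
yaw from y edge -0.2504383049670536
yaw pl 1.2791520718232827 166.82524799776758
cal [ 543.14218775 -201.3319928 ] [ 426.17269159 -223.86731005] [ 484.65743967 -212.59965143] 119.12054211695148 0.19032779558722407 rib [ 481.96482335 -210.55993214]
link [ 475.77879771 -375.42079635] [ 372.1035825  -417.89746967] [ 423.94119011 -396.65913301] 112.03935927433466 0.3888481208505221
```

Sizes check out: the rim measures 172 x 204, the ear and boss spacings are right, and plunger to centre is 167. I'll take the link first, because the tool yaw already matches it.

Call:
jog_arm(
  deltas=[
    {"gripper":-1,"translation":[0.31,0.3,-0.1],"dr":[0,0,0]},
    {"gripper":-1,"translation":[0.31,0.3,-0.1],"dr":[0,0,0]},
    {"gripper":-1,"translation":[0.31,0.3,-0.1],"dr":[0,0,0]},
    {"gripper":-1,"translation":[0.31,0.3,-0.1],"dr":[0,0,0]},
    {"gripper":-1,"translation":[0.31,0.3,-0.1],"dr":[0,0,0]},
    {"gripper":-1,"translation":[0.33,0.32,-0.1],"dr":[0,0,0]},
    {"gripper":-1,"translation":[0,0,0],"dr":[0,0,0]},
    {"gripper":-1,"translation":[0,0,0],"dr":[0,0,0]},
  ],
  squeeze=60,
)

```text
clock: 0.77
eef_pos: [412.4, -407.2, 171.4]
tcp_rot: [3.141, 0.002, -1.179]
contact_force: [-0.8, 0.1, 0.2]
opening: 1.002
```

Call:
jog_arm(
  deltas=[
    {"gripper":-1,"translation":[0.116,0.105,-0.2],"dr":[0,0,0]},
    {"gripper":-1,"translation":[0,0,-0.35],"dr":[0,0,0]},
    {"gripper":-1,"translation":[0,0,-0.35],"dr":[0,0,0]},
    {"gripper":-1,"translation":[0,0,-0.25],"dr":[0,0,0]},
    {"gripper":-1,"translation":[0,0,-0.15],"dr":[0,0,0]},
    {"gripper":-1,"translation":[0,0,0],"dr":[0,0,0]},
    {"gripper":1,"translation":[0,0,0],"dr":[0,0,0]},
    {"gripper":1,"translation":[0,0,0],"dr":[0,0,0]},
    {"gripper":1,"translation":[0,0,0],"dr":[0,0,0]},
    {"gripper":1,"translation":[0,0,0],"dr":[0,0,0]},
    {"gripper":1,"translation":[0,0,0],"dr":[0,0,0]},
    {"gripper":1,"translation":[0,0,0],"dr":[0,0,0]},
  ],
  squeeze=60,
)

```text
clock: 1.77
eef_pos: [423.3, -398.9, 43.1]
tcp_rot: [-3.141, -0.001, -1.183]
contact_force: [0.5, 0.0, 0.5]
opening: 0.145
```

Call:
jog_arm(
  deltas=[
    {"gripper":1,"translation":[0,0,0],"dr":[0,0,0]},
    {"gripper":1,"translation":[0,0,0],"dr":[0,0,0]},
    {"gripper":1,"translation":[0,0,0],"dr":[0,0,0]},
  ],
)

```text
clock: 2.02
eef_pos: [423.1, -398.6, 42.4]
tcp_rot: [-3.142, -0.0, -1.183]
contact_force: [0.1, 0.9, 0.1]
opening: 0.0
```

Run:
```python
from h import *
a=r.grab_frame("side");u,v=w2px("side",[424,-398,40]);u,v=int(u),int(v);print(u,v)
cv2.imwrite("pics/s1.png",cv2.resize(a[max(0,v-50):v+50,u-70:u+70],None,fx=5,fy=5,interpolation=cv2.INTER_CUBIC));print(r.sense()["opening"])
```

```text
379 157
0.0012218500446770936
```

View pics/s1.png

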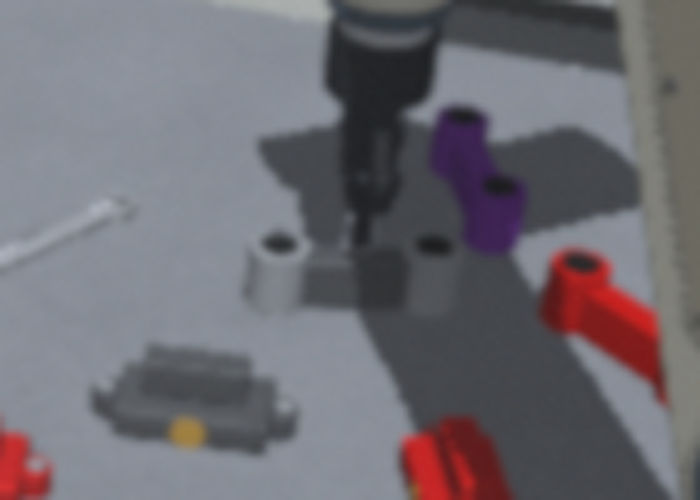

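Run:
```python
from h import *
a=px2w("side",364.7,155.1,48);b=px2w("side",395.9,155.5,48);print(a,b,(a+b)/2,np.linalg.norm(a-b))
p=r.sense()["eef_pos"]
for n in("side","top"): print(n,w2px(n,p+[0,0,-25]),w2px(n,p))
print("top-based bosses in side",w2px("side",[475.8,-375.4,48]),w2px("side",[372.1,-417.9,48]))
t=r.grab_frame("top")
cv2.imwrite("pics/t1.png",cv2.resize(t[180:290,340:500],None,fx=5,fy=5,interpolation=cv2.INTER_CUBIC))
```

```text
[ 474.96785852 -379.9327829    48.        ] [ 369.90902683 -421.51957382   48.        ] [ 422.43844267 -400.72617836   48.        ] 112.99035044984765
side [379.0624644  162.70024368] [379.81192647 156.89644263]
top [414.24636094 221.42054745] [415.58184865 221.02904912]
top-based bosses in side [364.11919751 155.66536483] [395.07607517 155.86425035]
```

View pics/t1.png

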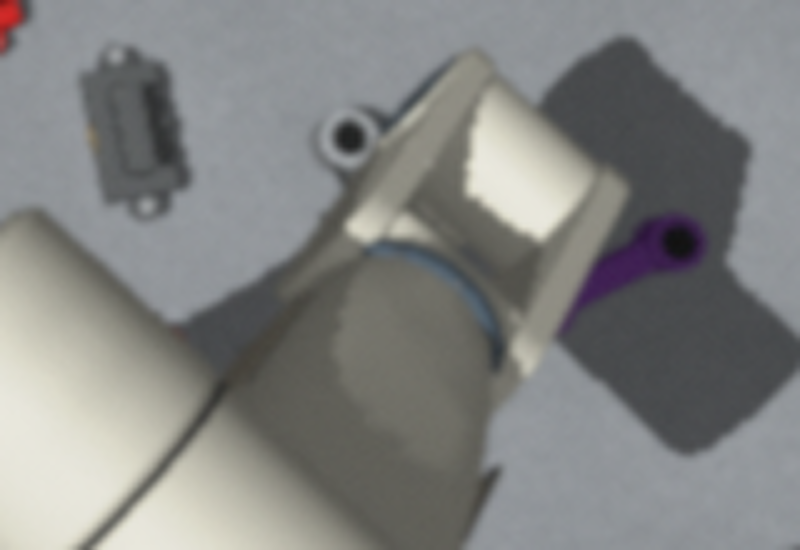

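Both cameras place the link at the same spot, but the fingers shut on nothing and look as if they stop just above the bar. I'll probe gently downward with the fingers shut.

Call:
jog_arm(
  deltas=[
    {"gripper":1,"translation":[0,0,-0.04],"dr":[0,0,0]},
    {"gripper":1,"translation":[0,0,-0.04],"dr":[0,0,0]},
    {"gripper":1,"translation":[0,0,0],"dr":[0,0,0]},
  ],
)

```text
clock: 2.37
eef_pos: [423.4, -399.0, 36.8]
tcp_rot: [-3.141, -0.001, -1.183]
contact_force: [-7.2, 6.9, 34.8]
opening: -0.003
```

Call:
jog_arm(
  deltas=[
    {"gripper":-1,"translation":[0,0,0.2],"dr":[0,0,0]},
    {"gripper":-1,"translation":[0,0,0],"dr":[0,0,0]},
    {"gripper":-1,"translation":[0,0,0],"dr":[0,0,0]},
    {"gripper":-1,"translation":[0,0,0],"dr":[0,0,0]},
    {"gripper":-1,"translation":[0,0,0],"dr":[0,0,0]},
    {"gripper":-1,"translation":[0,0,0],"dr":[0,0,0]},
    {"gripper":-1,"translation":[0,0,0],"dr":[0,0,0]},
    {"gripper":-1,"translation":[0,0,-0.1],"dr":[0,0,0]},
    {"gripper":-1,"translation":[0,0,-0.1],"dr":[0,0,0]},
    {"gripper":-1,"translation":[0,0,-0.1],"dr":[0,0,0]},
    {"gripper":-1,"translation":[0,0,0],"dr":[0,0,0]},
  ],
)

```text
clock: 3.28
eef_pos: [421.7, -397.4, 21.5]
tcp_rot: [3.14, 0.004, -1.183]
contact_force: [0.2, 0.8, -0.5]
opening: 1.0
```

Call:
jog_arm(
  deltas=[
    {"gripper":-1,"translation":[0,0,-0.08],"dr":[0,0,0]},
    {"gripper":1,"translation":[0,0,0],"dr":[0,0,0]},
    {"gripper":1,"translation":[0,0,0],"dr":[0,0,0]},
    {"gripper":1,"translation":[0,0,0],"dr":[0,0,0]},
    {"gripper":1,"translation":[0,0,0],"dr":[0,0,0]},
    {"gripper":1,"translation":[0,0,0],"dr":[0,0,0]},
    {"gripper":1,"translation":[0,0,0],"dr":[0,0,0]},
    {"gripper":1,"translation":[0,0,0],"dr":[0,0,0]},
    {"gripper":1,"translation":[0,0,0],"dr":[0,0,0]},
  ],
  squeeze=60,
)

```text
clock: 4.03
eef_pos: [423.3, -398.8, 16.9]
tcp_rot: [-3.141, -0.001, -1.183]
contact_force: [-1.2, 2.3, 7.1]
opening: 0.265
```

Call:
jog_arm(
  deltas=[
    {"gripper":1,"translation":[0,0,0.2],"dr":[0,0,0]},
    {"gripper":1,"translation":[0,0,0.35],"dr":[0,0,0]},
    {"gripper":1,"translation":[0,0,0.35],"dr":[0,0,0]},
    {"gripper":1,"translation":[0,0,0.35],"dr":[0,0,0]},
    {"gripper":1,"translation":[0,0,0.2],"dr":[0,0,0]},
    {"gripper":1,"translation":[0,0,0],"dr":[0,0,0]},
    {"gripper":1,"translation":[0,0,0],"dr":[0,0,0]},
    {"gripper":1,"translation":[0,0,0],"dr":[0,0,0]},
  ],
)

```text
clock: 4.7
eef_pos: [422.0, -397.6, 159.4]
tcp_rot: [3.14, 0.003, -1.183]
contact_force: [-0.3, 0.4, -5.6]
opening: 0.267
```

Call:
jog_arm(
  deltas=[
    {"gripper":1,"translation":[0.04,0.17,0],"dr":[0,0,0.036]},
    {"gripper":1,"translation":[0.077,0.343,0],"dr":[0,0,0.06]},
    {"gripper":1,"translation":[0.077,0.343,0],"dr":[0,0,0.06]},
    {"gripper":1,"translation":[0.077,0.343,0],"dr":[0,0,0.06]},
    {"gripper":1,"translation":[0.077,0.343,0],"dr":[0,0,0.06]},
    {"gripper":1,"translation":[0.077,0.343,0],"dr":[0,0,0.06]},
    {"gripper":1,"translation":[0.077,0.343,0],"dr":[0,0,0.06]},
    {"gripper":1,"translation":[0.077,0.343,0],"dr":[0,0,0.06]},
    {"gripper":1,"translation":[0.077,0.343,0],"dr":[0,0,0.06]},
    {"gripper":1,"translation":[0.077,0.343,0],"dr":[0,0,0.06]},
    {"gripper":1,"translation":[0.077,0.343,0],"dr":[0,0,0]},
    {"gripper":1,"translation":[0.077,0.343,0],"dr":[0,0,0]},
  ],
)

```text
clock: 5.7
eef_pos: [510.2, -2.5, 158.9]
tcp_rot: [3.14, 0.004, -0.278]
contact_force: [-0.2, -0.8, -4.6]
opening: 0.269
```

Call:
jog_arm(
  deltas=[
    {"gripper":1,"translation":[0.077,0.343,0],"dr":[0,0,0]},
    {"gripper":1,"translation":[0.077,0.343,0],"dr":[0,0,0]},
    {"gripper":1,"translation":[0.077,0.343,0],"dr":[0,0,0]},
    {"gripper":1,"translation":[0.077,0.343,0],"dr":[0,0,0]},
    {"gripper":1,"translation":[0.04,0.17,0],"dr":[0,0,0]},
    {"gripper":1,"translation":[0,0,0],"dr":[0,0,0]},
    {"gripper":1,"translation":[0,0,0],"dr":[0,0,0]},
    {"gripper":1,"translation":[0,0,0],"dr":[0,0,0]},
  ],
)

```text
clock: 6.37
eef_pos: [545.1, 149.1, 159.4]
tcp_rot: [3.139, 0.003, -0.278]
contact_force: [-0.4, -1.3, -5.4]
opening: 0.266
```

Run:
```python
from h import *
a=r.grab_frame("side")[140:340,190:420]
cv2.imwrite("pics/s2.png",cv2.resize(a,None,fx=3,fy=3,interpolation=cv2.INTER_CUBIC))
c=np.array([507,162]);u=np.array([.272,.962]);v=np.array([-.962,.272])
for s,t in((1,1),(1,-1),(-1,1),(-1,-1)):
    q=w2px("side",[*(c+101*s*u+86*t*v),90]); print(s,t,(q-[190,140]+.5)*3)
q=[w2px("side",[*(np.array([545,149])+56*s*u),159-17+48]) for s in(1,-1)];print((np.array(q)-[190,140]+.5)*3)
```

```text
1 1 [308.07439078 435.53126667]
1 -1 [150.49187477 332.21814915]
-1 1 [461.59224079 288.91265863]
-1 -1 [310.79807317 209.14966996]
[[221.07664401 234.35378586]
 [315.06879765 165.39194139]]
```

View pics/s2.png

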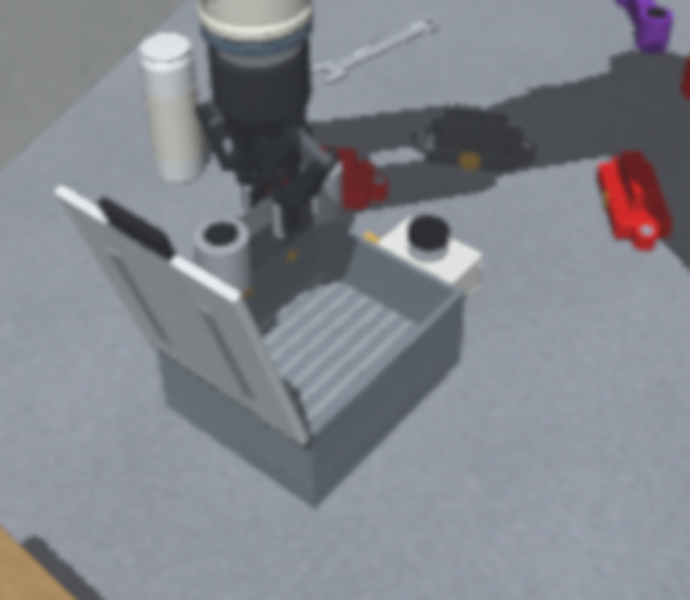

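Call:
jog_arm(
  deltas=[
    {"gripper":1,"translation":[0,0.02,-0.25],"dr":[0,0,0]},
    {"gripper":1,"translation":[0,0,-0.3],"dr":[0,0,0]},
    {"gripper":1,"translation":[0,0,-0.25],"dr":[0,0,0]},
    {"gripper":1,"translation":[0,0,-0.15],"dr":[0,0,0]},
    {"gripper":1,"translation":[0,0,-0.1],"dr":[0,0,0]},
    {"gripper":1,"translation":[0,0,-0.06],"dr":[0,0,0]},
    {"gripper":1,"translation":[0,0,0],"dr":[0,0,0]},
    {"gripper":1,"translation":[0,0,0],"dr":[0,0,0]},
  ],
)

```text
clock: 7.08
eef_pos: [547.0, 151.6, 50.8]
tcp_rot: [-3.141, -0.001, -0.279]
contact_force: [-0.9, 0.1, -5.5]
opening: 0.265
```

Call:
jog_arm(
  deltas=[
    {"gripper":1,"translation":[0,0,-0.04],"dr":[0,0,0]},
    {"gripper":1,"translation":[0,0,-0.03],"dr":[0,0,0]},
    {"gripper":1,"translation":[0,0,0],"dr":[0,0,0]},
    {"gripper":1,"translation":[0,0,0],"dr":[0,0,0]},
  ],
)

```text
clock: 7.42
eef_pos: [546.6, 152.0, 43.5]
tcp_rot: [-3.141, -0.0, -0.278]
contact_force: [0.6, -0.0, -4.8]
opening: 0.266
```

Call:
jog_arm(
  deltas=[
    {"gripper":1,"translation":[0,0,-0.02],"dr":[0,0,0]},
    {"gripper":1,"translation":[0,0,0],"dr":[0,0,0]},
    {"gripper":0.15,"translation":[0,0,0],"dr":[0,0,0]},
    {"gripper":0.15,"translation":[0,0,0],"dr":[0,0,0]},
    {"gripper":0.15,"translation":[0,0,0],"dr":[0,0,0]},
    {"gripper":0.15,"translation":[0,0,0],"dr":[0,0,0]},
  ],
)

```text
clock: 7.92
eef_pos: [540.8, 153.4, 42.0]
tcp_rot: [3.14, 0.01, -0.278]
contact_force: [-29.9, 13.3, 24.7]
opening: 0.425
```

Call:
jog_arm(
  deltas=[
    {"gripper":0.34,"translation":[0,0,0],"dr":[0,0,0]},
    {"gripper":0.34,"translation":[0,0,0],"dr":[0,0,0]},
  ],
)

```text
clock: 8.08
eef_pos: [544.6, 152.5, 42.6]
tcp_rot: [3.141, 0.003, -0.278]
contact_force: [-15.1, 3.5, 17.5]
opening: 0.333
```

Call:
jog_arm(
  deltas=[
    {"gripper":0.34,"translation":[-0.02,0.006,0.05],"dr":[0,0,0]},
    {"gripper":0.34,"translation":[0,0,0.05],"dr":[0,0,0]},
    {"gripper":0.34,"translation":[0,0,0],"dr":[0,0,0]},
  ],
)

```text
clock: 8.33
eef_pos: [545.8, 152.9, 52.8]
tcp_rot: [-3.14, -0.003, -0.278]
contact_force: [0.4, -0.4, 0.1]
opening: 0.329
```

Call:
jog_arm(
  deltas=[
    {"gripper":0.34,"translation":[0,0,0.15],"dr":[0,0,0]},
    {"gripper":0.34,"translation":[0,0,0.35],"dr":[0,0,0]},
    {"gripper":0.34,"translation":[0,0,0.35],"dr":[0,0,0]},
    {"gripper":-1,"translation":[0,0,0.25],"dr":[0,0,0]},
    {"gripper":-1,"translation":[-0.06,-0.35,0],"dr":[0,0,-0.07]},
    {"gripper":-1,"translation":[-0.06,-0.35,0],"dr":[0,0,-0.07]},
    {"gripper":-1,"translation":[-0.06,-0.35,0],"dr":[0,0,-0.07]},
    {"gripper":-1,"translation":[-0.06,-0.35,0],"dr":[0,0,-0.07]},
    {"gripper":-1,"translation":[-0.06,-0.35,0],"dr":[0,0,-0.07]},
    {"gripper":-1,"translation":[-0.06,-0.35,0],"dr":[0,0,-0.07]},
    {"gripper":-1,"translation":[-0.06,-0.35,0],"dr":[0,0,-0.07]},
    {"gripper":-1,"translation":[-0.06,-0.35,0],"dr":[0,0,-0.07]},
  ],
)

```text
clock: 9.33
eef_pos: [496.5, -129.4, 161.7]
tcp_rot: [-3.141, -0.001, -1.163]
contact_force: [1.2, -0.1, 0.3]
opening: 1.0
```

Call:
jog_arm(
  deltas=[
    {"gripper":-1,"translation":[-0.06,-0.35,0],"dr":[0,0,-0.07]},
    {"gripper":-1,"translation":[-0.06,-0.35,0],"dr":[0,0,-0.07]},
    {"gripper":-1,"translation":[0,0,0],"dr":[0,0,0]},
    {"gripper":-1,"translation":[0,0,0],"dr":[0,0,0]},
    {"gripper":-1,"translation":[0,0,0],"dr":[0,0,0]},
  ],
)

```text
clock: 9.75
eef_pos: [484.6, -197.7, 161.4]
tcp_rot: [-3.141, 0.0, -1.378]
contact_force: [0.2, -0.3, 1.3]
opening: 1.005
```

Run:
```python
from h import *
a=r.grab_frame("side")[110:310,210:410]
cv2.imwrite("pics/s3.png",cv2.resize(a,None,fx=3,fy=3,interpolation=cv2.INTER_CUBIC))
```

```text
(no output)
```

View pics/s3.png

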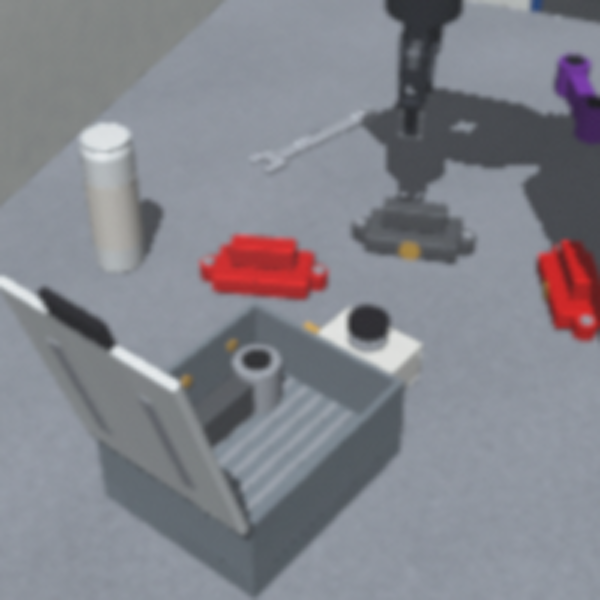

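Call:
jog_arm(
  deltas=[
    {"gripper":-1,"translation":[-0.016,-0.138,-0.15],"dr":[0,0,-0.002]},
    {"gripper":-1,"translation":[0,0,-0.35],"dr":[0,0,0]},
    {"gripper":-1,"translation":[0,0,-0.35],"dr":[0,0,0]},
    {"gripper":-1,"translation":[0,0,-0.25],"dr":[0,0,0]},
    {"gripper":-1,"translation":[0,0,-0.15],"dr":[0,0,0]},
    {"gripper":-1,"translation":[0,0,-0.06],"dr":[0,0,0]},
    {"gripper":-1,"translation":[0,0,0],"dr":[0,0,0]},
    {"gripper":-1,"translation":[0,0,0],"dr":[0,0,0]},
  ],
)

```text
clock: 10.47
eef_pos: [483.5, -210.7, 30.8]
tcp_rot: [-3.141, -0.0, -1.379]
contact_force: [0.3, -1.2, -0.3]
opening: 1.0
```

Run:
```python
from h import *
b=px2w("side",295.5,229.5,73)[:2]-[507,162];u=np.array([.272,.962]);v=np.array([-.962,.272]);print("boss cab",b@u,b@v)
```

```text
boss cab -55.494662618755115 -38.7826518913944
```

Link boss is at cabinet (-55, -39), as intended. Now I'll grip the caliper.

Call:
jog_arm(
  deltas=[
    {"gripper":1,"translation":[0,0,0],"dr":[0,0,0]},
    {"gripper":1,"translation":[0,0,0],"dr":[0,0,0]},
    {"gripper":1,"translation":[0,0,0],"dr":[0,0,0]},
    {"gripper":1,"translation":[0,0,0],"dr":[0,0,0]},
    {"gripper":1,"translation":[0,0,0],"dr":[0,0,0]},
    {"gripper":1,"translation":[0,0,0],"dr":[0,0,0]},
    {"gripper":1,"translation":[0,0,0],"dr":[0,0,0]},
    {"gripper":1,"translation":[0,0,0],"dr":[0,0,0]},
    {"gripper":1,"translation":[0,0,0],"dr":[0,0,0]},
  ],
  squeeze=70,
)

```text
clock: 11.22
eef_pos: [483.7, -211.9, 31.2]
tcp_rot: [-3.14, -0.001, -1.381]
contact_force: [-1.1, -1.1, 7.9]
opening: 0.259
```

Call:
jog_arm(
  deltas=[
    {"gripper":1,"translation":[0,0,0.2],"dr":[0,0,0]},
    {"gripper":1,"translation":[0,0,0.35],"dr":[0,0,0]},
    {"gripper":1,"translation":[0,0,0.35],"dr":[0,0,0]},
    {"gripper":1,"translation":[0,0,0.35],"dr":[0,0,0]},
    {"gripper":1,"translation":[0,0,0.1],"dr":[0,0,0]},
    {"gripper":1,"translation":[0,0,0],"dr":[0,0,0]},
    {"gripper":1,"translation":[0,0,0],"dr":[0,0,0]},
  ],
)

```text
clock: 11.8
eef_pos: [482.2, -211.0, 164.1]
tcp_rot: [3.141, 0.001, -1.381]
contact_force: [-0.5, -0.1, -7.1]
opening: 0.264
```

Call:
jog_arm(
  deltas=[
    {"gripper":1,"translation":[-0.01,0.18,0],"dr":[0,0,0.04]},
    {"gripper":1,"translation":[-0.01,0.33,0],"dr":[0,0,0.065]},
    {"gripper":1,"translation":[-0.01,0.33,0],"dr":[0,0,0.065]},
    {"gripper":1,"translation":[-0.01,0.33,0],"dr":[0,0,0.065]},
    {"gripper":1,"translation":[-0.01,0.33,0],"dr":[0,0,0.065]},
    {"gripper":1,"translation":[-0.01,0.33,0],"dr":[0,0,0.065]},
    {"gripper":1,"translation":[-0.01,0.33,0],"dr":[0,0,0.065]},
    {"gripper":1,"translation":[-0.01,0.33,0],"dr":[0,0,0.065]},
    {"gripper":1,"translation":[-0.01,0.33,0],"dr":[0,0,0.065]},
    {"gripper":1,"translation":[-0.01,0.33,0],"dr":[0,0,0.065]},
    {"gripper":1,"translation":[-0.01,0.33,0],"dr":[0,0,0.065]},
    {"gripper":1,"translation":[0,0.35,0],"dr":[0,0,0.013]},
  ],
)

```text
clock: 12.8
eef_pos: [469.5, 172.4, 162.2]
tcp_rot: [3.138, 0.004, -0.271]
contact_force: [1.2, -1.1, -6.7]
opening: 0.259
```

Call:
jog_arm(
  deltas=[
    {"gripper":1,"translation":[0,0,0],"dr":[0,0,0]},
    {"gripper":1,"translation":[0,0,0],"dr":[0,0,0]},
    {"gripper":1,"translation":[0,0,0],"dr":[0,0,0]},
  ],
)

```text
clock: 13.05
eef_pos: [470.2, 171.1, 162.8]
tcp_rot: [3.139, 0.004, -0.276]
contact_force: [-0.8, -0.4, -6.9]
opening: 0.26
```

Call:
jog_arm(
  deltas=[
    {"gripper":1,"translation":[0,0,-0.25],"dr":[0,0,0]},
    {"gripper":1,"translation":[0,0,-0.3],"dr":[0,0,0]},
    {"gripper":1,"translation":[0,0,-0.25],"dr":[0,0,0]},
    {"gripper":1,"translation":[0,0,-0.12],"dr":[0,0,0]},
    {"gripper":1,"translation":[0,0,-0.07],"dr":[0,0,0]},
    {"gripper":1,"translation":[0,0,0],"dr":[0,0,0]},
    {"gripper":1,"translation":[0,0,0],"dr":[0,0,0]},
  ],
)

```text
clock: 13.63
eef_pos: [471.9, 170.9, 66.1]
tcp_rot: [3.141, 0.001, -0.278]
contact_force: [0.1, 0.6, -6.3]
opening: 0.263
```

Call:
jog_arm(
  deltas=[
    {"gripper":1,"translation":[0,0,-0.05],"dr":[0,0,0]},
    {"gripper":1,"translation":[0,0,-0.03],"dr":[0,0,0]},
    {"gripper":1,"translation":[0,0,-0.01],"dr":[0,0,0]},
    {"gripper":1,"translation":[0,0,0],"dr":[0,0,0]},
    {"gripper":1,"translation":[0,0,0],"dr":[0,0,0]},
  ],
)

```text
clock: 14.05
eef_pos: [472.1, 171.8, 57.6]
tcp_rot: [-3.141, -0.0, -0.277]
contact_force: [-0.7, 0.7, -7.4]
opening: 0.263
```

Call:
jog_arm(
  deltas=[
    {"gripper":1,"translation":[0,0,-0.015],"dr":[0,0,0]},
    {"gripper":1,"translation":[0,0,0],"dr":[0,0,0]},
    {"gripper":0.38,"translation":[0,0,0],"dr":[0,0,0]},
    {"gripper":0.38,"translation":[0,0,0],"dr":[0,0,0]},
    {"gripper":0.38,"translation":[0,0,0],"dr":[0,0,0]},
    {"gripper":0.38,"translation":[0,0,0],"dr":[0,0,0]},
  ],
)

```text
clock: 14.55
eef_pos: [472.3, 171.8, 56.0]
tcp_rot: [-3.141, -0.001, -0.277]
contact_force: [-0.3, -0.5, -0.8]
opening: 0.311
```

Call:
jog_arm(
  deltas=[
    {"gripper":0.38,"translation":[0,0,0.1],"dr":[0,0,0]},
    {"gripper":0.38,"translation":[0,0,0.35],"dr":[0,0,0]},
    {"gripper":0.38,"translation":[0,0,0.35],"dr":[0,0,0]},
    {"gripper":1,"translation":[0,0,0.35],"dr":[0,0,0]},
    {"gripper":1,"translation":[-0.2,0,0.35],"dr":[0,0,0]},
    {"gripper":1,"translation":[-0.2,0,0.35],"dr":[0,0,0]},
    {"gripper":1,"translation":[-0.2,0,0.35],"dr":[0,0,0]},
    {"gripper":1,"translation":[0,0,0.35],"dr":[0,0,0]},
    {"gripper":1,"translation":[0,0,0],"dr":[0,0,0]},
  ],
)

```text
clock: 15.3
eef_pos: [413.8, 172.8, 318.4]
tcp_rot: [-3.135, -0.009, -0.276]
contact_force: [1.5, -0.0, 0.5]
opening: 0.001
```

Run:
```python
from h import *
u=np.array([.272,.962,0]);v=np.array([-.962,.272,0]);z=np.array([0,0,1.]);H=np.array([507,162,90])+101*u
for th in np.arange(1.6,2.2,.1):
    e=H+202*(-np.cos(th)*u+np.sin(th)*z); o=np.sin(th)*u+np.cos(th)*z
    print(round(th,2),[np.round(w2px("top",e+s*86*v+k*o),1) for s in(-1,1) for k in(1,9)],"side",[np.round((w2px("side",e+s*86*v+5*o)-[190,140]+.5)*3) for s in(-1,1)])
print("seen top (221.3,155.5) (205.9,204.2), side crop s2 (60,190),(240,298)")
print(px2w("top",184,178,70),H)
a=r.grab_frame("side")[150:310,210:370]
cv2.imwrite("pics/s4.png",cv2.resize(a,None,fx=4,fy=4,interpolation=cv2.INTER_CUBIC))
```

```text
1.6 [array([235.1, 158.2]), array([232.8, 157.6]), array([220.1, 208. ]), array([217.8, 207.4])] side [array([106., 142.]), array([287., 243.])]
1.7 [array([229.4, 156.7]), array([227.2, 156.2]), array([214.4, 206.4]), array([212.2, 205.8])] side [array([ 84., 158.]), array([265., 262.])]
1.8 [array([224. , 155.4]), array([221.9, 154.9]), array([208.9, 204.9]), array([206.8, 204.4])] side [array([ 63., 176.]), array([244., 284.])]
1.9 [array([218.9, 154.2]), array([216.9, 153.8]), array([203.8, 203.5]), array([201.8, 203. ])] side [array([ 42., 197.]), array([223., 308.])]
2.0 [array([214.1, 153.3]), array([212.3, 152.9]), array([199.1, 202.3]), array([197.3, 201.8])] side [array([ 22., 219.]), array([202., 334.])]
2.1 [array([209.8, 152.5]), array([208.1, 152.2]), array([194.8, 201.1]), array([193.2, 200.7])] side [array([  3., 244.]), array([183., 362.])]
2.2 [array([205.9, 151.9]), array([204.5, 151.7]), array([191. , 200.2]), array([189.6, 199.8])] side [array([-14., 269.]), array([165., 392.])]
seen top (221.3,155.5) (205.9,204.2), side crop s2 (60,190),(240,298)
[589.66171116 482.98652228  70.        ] [534.472 259.162  90.   ]
```

View pics/s4.png

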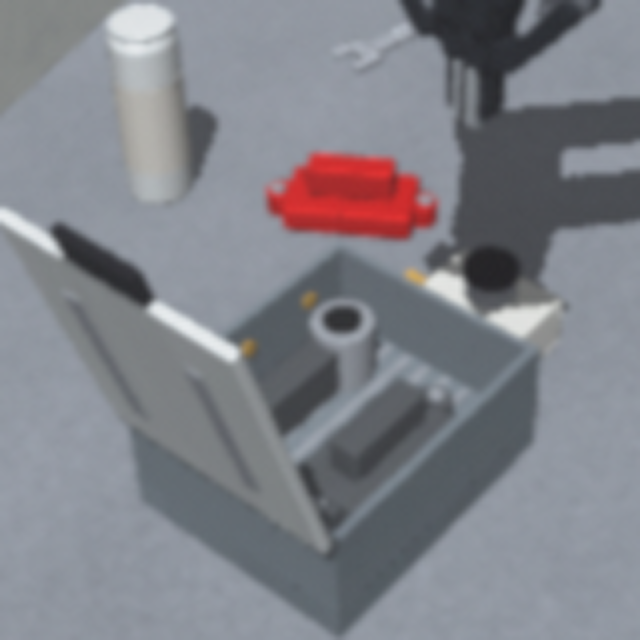

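Both parts lie below the rim: the boss is at crop (342,320) and the caliper rib at (380,430). The lid is at about 1.83 rad. Next I go over the lid and get behind it with the fingers shut.

Call:
jog_arm(
  deltas=[
    {"gripper":1,"translation":[0,0,0.4],"dr":[0,0,0]},
    {"gripper":1,"translation":[0,0,0.4],"dr":[0,0,0]},
    {"gripper":1,"translation":[0.22,0.28,0],"dr":[0,0,0]},
    {"gripper":1,"translation":[0.22,0.28,0],"dr":[0,0,0]},
    {"gripper":1,"translation":[0.22,0.28,0],"dr":[0,0,0]},
    {"gripper":1,"translation":[0.22,0.28,0],"dr":[0,0,0]},
    {"gripper":1,"translation":[0.22,0.28,0],"dr":[0,0,0]},
    {"gripper":1,"translation":[0.22,0.28,0],"dr":[0,0,0]},
    {"gripper":1,"translation":[0.22,0.28,0],"dr":[0,0,0]},
    {"gripper":1,"translation":[0,0.05,0],"dr":[0,0,0]},
    {"gripper":1,"translation":[0,0,0],"dr":[0,0,0]},
    {"gripper":1,"translation":[0,0,0],"dr":[0,0,0]},
  ],
)

```text
clock: 16.35
eef_pos: [565.5, 372.3, 389.5]
tcp_rot: [3.14, 0.001, -0.276]
contact_force: [-0.0, 0.3, -0.0]
opening: -0.002
```

Call:
jog_arm(
  deltas=[
    {"gripper":1,"translation":[0,0,-0.3],"dr":[0,0,0]},
    {"gripper":1,"translation":[0,0,-0.35],"dr":[0,0,0]},
    {"gripper":1,"translation":[0,0,-0.3],"dr":[0,0,0]},
    {"gripper":1,"translation":[0,0,-0.15],"dr":[0,0,0]},
    {"gripper":1,"translation":[0,0,0],"dr":[0,0,0]},
    {"gripper":1,"translation":[0,0,0],"dr":[0,0,0]},
  ],
)

```text
clock: 16.85
eef_pos: [565.3, 371.6, 281.0]
tcp_rot: [3.141, 0.001, -0.277]
contact_force: [0.0, 0.1, -0.1]
opening: -0.004
```

Run:
```python
from h import *
print(r.sense()["eef_pos"])
a=r.grab_frame("side")[100:300,150:350]
cv2.imwrite("pics/s5.png",cv2.resize(a,None,fx=3,fy=3,interpolation=cv2.INTER_CUBIC))
```

```text
[565.34125132 371.56785718 281.04152403]
```

View pics/s5.png

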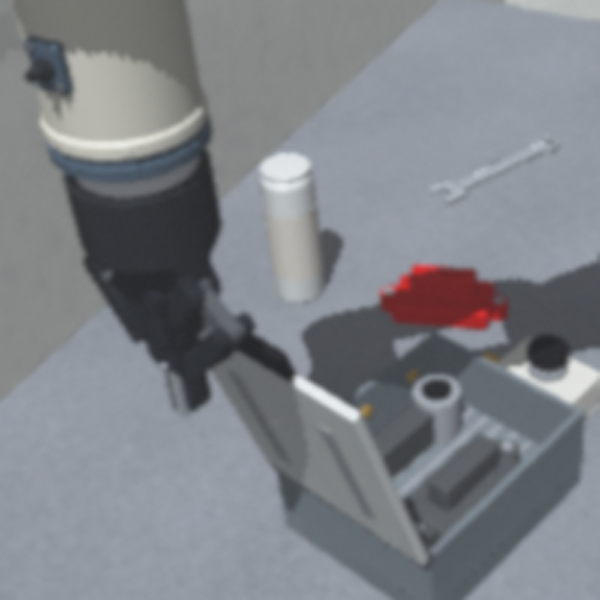

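Run:
```python
from h import *
for z in(256,281,290): print(z,(w2px("side",[565.3,371.6,z])-[150,100]+.5)*3)
u=np.array([.272,.962,0]);zz=np.array([0,0,1.]);H=np.array([534.5,259.2,90])
for th in np.arange(1.8,-.05,-.2):
    p=H+185*(-np.cos(th)*u+np.sin(th)*zz)+9*(np.sin(th)*u+np.cos(th)*zz)+11*np.sin(th)*u
    print(round(th,1),np.round(p,1))
```

```text
256 [197.61812683 435.98677622]
281 [191.27646025 407.48053625]
290 [188.92516258 396.91128686]
1.8 [551.2 318.4 268.1]
1.6 [541.4 283.6 274.7]
1.4 [531.3 247.9 273.8]
1.2 [521.3 212.6 265.7]
1.0 [511.9 179.2 250.5]
0.8 [503.3 149.  229. ]
0.6 [496.  123.2 201.9]
0.4 [490.3 102.8 170.3]
0.2 [486.3  88.6 135.6]
0.0 [484.2  81.2  99. ]
```

Call:
jog_arm(
  deltas=[
    {"gripper":1,"translation":[-0.05,-0.18,0],"dr":[0,0,0]},
    {"gripper":1,"translation":[-0.05,-0.18,0],"dr":[0,0,0]},
    {"gripper":1,"translation":[-0.04,-0.15,0],"dr":[0,0,0]},
    {"gripper":1,"translation":[-0.03,-0.12,0],"dr":[0,0,0]},
    {"gripper":1,"translation":[-0.03,-0.12,0],"dr":[0,0,0]},
    {"gripper":1,"translation":[-0.03,-0.12,0],"dr":[0,0,0]},
    {"gripper":1,"translation":[0,0,0],"dr":[0,0,0]},
  ],
)

```text
clock: 17.48
eef_pos: [542.7, 283.7, 281.6]
tcp_rot: [3.141, -0.001, -0.278]
contact_force: [0.2, 0.8, -0.1]
opening: 0.003
```

Call:
jog_arm(
  deltas=[
    {"gripper":1,"translation":[-0.03,-0.12,0],"dr":[0,0,0]},
    {"gripper":1,"translation":[-0.03,-0.12,0],"dr":[0,0,0]},
    {"gripper":1,"translation":[-0.03,-0.12,0],"dr":[0,0,0]},
  ],
)

```text
clock: 17.73
eef_pos: [533.3, 249.0, 280.3]
tcp_rot: [3.141, 0.001, -0.276]
contact_force: [1.0, 3.3, -1.9]
opening: -0.0
```

Call:
jog_arm(
  deltas=[
    {"gripper":1,"translation":[-0.035,-0.12,-0.04],"dr":[0,0,0]},
    {"gripper":1,"translation":[-0.035,-0.12,-0.05],"dr":[0,0,0]},
    {"gripper":1,"translation":[-0.035,-0.12,-0.05],"dr":[0,0,0]},
    {"gripper":1,"translation":[-0.033,-0.11,-0.05],"dr":[0,0,0]},
    {"gripper":1,"translation":[-0.033,-0.11,-0.05],"dr":[0,0,0]},
    {"gripper":1,"translation":[-0.033,-0.11,-0.05],"dr":[0,0,0]},
    {"gripper":1,"translation":[-0.03,-0.1,-0.07],"dr":[0,0,0]},
    {"gripper":1,"translation":[-0.03,-0.1,-0.07],"dr":[0,0,0]},
    {"gripper":1,"translation":[-0.03,-0.1,-0.07],"dr":[0,0,0]},
  ],
)

```text
clock: 18.48
eef_pos: [504.1, 149.7, 229.9]
tcp_rot: [3.142, 0.0, -0.277]
contact_force: [1.7, 2.4, 0.8]
opening: -0.003
```

Call:
jog_arm(
  deltas=[
    {"gripper":1,"translation":[-0.025,-0.086,-0.09],"dr":[0,0,0]},
    {"gripper":1,"translation":[-0.025,-0.086,-0.09],"dr":[0,0,0]},
    {"gripper":1,"translation":[-0.025,-0.086,-0.09],"dr":[0,0,0]},
    {"gripper":1,"translation":[-0.02,-0.068,-0.105],"dr":[0,0,0]},
    {"gripper":1,"translation":[-0.02,-0.068,-0.105],"dr":[0,0,0]},
    {"gripper":1,"translation":[-0.02,-0.068,-0.105],"dr":[0,0,0]},
    {"gripper":1,"translation":[-0.013,-0.047,-0.11],"dr":[0,0,0]},
    {"gripper":1,"translation":[-0.013,-0.047,-0.11],"dr":[0,0,0]},
    {"gripper":1,"translation":[-0.013,-0.047,-0.11],"dr":[0,0,0]},
  ],
)

```text
clock: 19.23
eef_pos: [486.8, 89.9, 138.1]
tcp_rot: [3.142, 0.0, -0.277]
contact_force: [0.0, 0.5, 0.7]
opening: -0.0
```

Call:
jog_arm(
  deltas=[
    {"gripper":1,"translation":[-0.01,-0.03,-0.1],"dr":[0,0,0]},
    {"gripper":1,"translation":[-0.01,-0.03,-0.1],"dr":[0,0,0]},
    {"gripper":1,"translation":[0,-0.02,-0.1],"dr":[0,0,0]},
    {"gripper":1,"translation":[0,0,-0.06],"dr":[0,0,0]},
    {"gripper":1,"translation":[0,0,0],"dr":[0,0,0]},
  ],
)

```text
clock: 19.65
eef_pos: [484.2, 82.1, 101.8]
tcp_rot: [3.14, 0.002, -0.277]
contact_force: [-0.9, -0.5, -0.1]
opening: -0.0
```

Call:
jog_arm(
  deltas=[
    {"gripper":1,"translation":[0,0,-0.025],"dr":[0,0,0]},
    {"gripper":1,"translation":[0,0,-0.025],"dr":[0,0,0]},
    {"gripper":1,"translation":[0,0,0],"dr":[0,0,0]},
  ],
)

```text
clock: 19.9
eef_pos: [485.2, 82.5, 98.2]
tcp_rot: [-3.142, -0.0, -0.276]
contact_force: [0.1, -0.9, 0.3]
opening: 0.001
```

Call:
jog_arm(
  deltas=[
    {"gripper":1,"translation":[0,0,-0.02],"dr":[0,0,0]},
    {"gripper":1,"translation":[0,0,-0.02],"dr":[0,0,0]},
    {"gripper":1,"translation":[0,0,0],"dr":[0,0,0]},
  ],
)

```text
clock: 20.15
eef_pos: [485.6, 82.5, 95.8]
tcp_rot: [-3.141, -0.001, -0.276]
contact_force: [-5.8, -2.4, 18.0]
opening: 0.0
```

Call:
jog_arm(
  deltas=[
    {"gripper":1,"translation":[0,0,0],"dr":[0,0,0]},
    {"gripper":1,"translation":[0,0,0],"dr":[0,0,0]},
    {"gripper":1,"translation":[0,0,0.2],"dr":[0,0,0]},
    {"gripper":1,"translation":[0,0,0.25],"dr":[0,0,0]},
    {"gripper":1,"translation":[-0.08,-0.27,0],"dr":[0,0,0]},
    {"gripper":1,"translation":[-0.08,-0.27,0],"dr":[0,0,0]},
    {"gripper":1,"translation":[-0.09,-0.26,0],"dr":[0,0,0]},
    {"gripper":1,"translation":[0,0,-0.3],"dr":[0,0,0]},
    {"gripper":1,"translation":[0,0,-0.15],"dr":[0,0,0]},
    {"gripper":1,"translation":[0,0,0],"dr":[0,0,0]},
    {"gripper":1,"translation":[0,0,0],"dr":[0,0,0]},
  ],
)

```text
clock: 21.07
eef_pos: [459.7, 2.4, 94.1]
tcp_rot: [3.141, 0.001, -0.277]
contact_force: [0.2, -0.3, -0.3]
opening: -0.002
```

Run:
```python
from h import *
print(r.sense()["eef_pos"])
a=r.grab_frame("side")[150:310,230:390]
cv2.imwrite("pics/s6.png",cv2.resize(a,None,fx=4,fy=4,interpolation=cv2.INTER_CUBIC))
u=np.array([.272,.962,0]);v=np.array([-.962,.272,0]);H=np.array([534.5,259.2,99])
print([np.round((w2px("side",H-202*u+s*86*v)-[230,150]+.5)*4) for s in(-1,1)])
```

```text
[459.70853575   2.37696625  94.07485892]
[array([254., 229.]), array([456., 335.])]
```

View pics/s6.png

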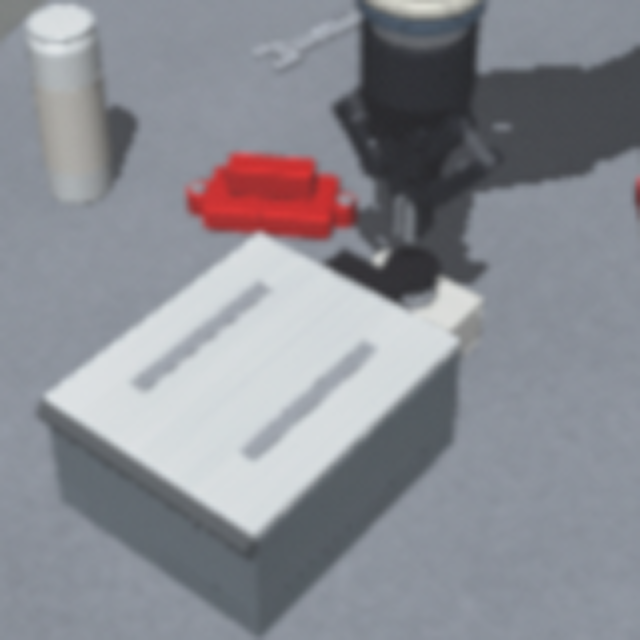

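The lid sits shut, its corners at (262,233) and (456,338) against the predicted (254,229) and (456,335). The fingers are over the plunger. Now I press it, offset slightly away from the tab.

Call:
jog_arm(
  deltas=[
    {"gripper":1,"translation":[-0.01,-0.04,-0.1],"dr":[0,0,0]},
    {"gripper":1,"translation":[0,0,-0.1],"dr":[0,0,0]},
    {"gripper":1,"translation":[0,0,-0.05],"dr":[0,0,0]},
    {"gripper":1,"translation":[0,0,-0.04],"dr":[0,0,0]},
    {"gripper":1,"translation":[0,0,-0.04],"dr":[0,0,0]},
    {"gripper":1,"translation":[0,0,0],"dr":[0,0,0]},
    {"gripper":1,"translation":[0,0,0],"dr":[0,0,0]},
  ],
)

```text
clock: 21.7
eef_pos: [459.0, -1.6, 61.1]
tcp_rot: [3.141, 0.001, -0.277]
contact_force: [-2.3, -0.4, 6.5]
opening: 0.002
```

Call:
jog_arm(
  deltas=[
    {"gripper":1,"translation":[0,0,-0.04],"dr":[0,0,0]},
    {"gripper":1,"translation":[0,0,-0.04],"dr":[0,0,0]},
    {"gripper":1,"translation":[0,0,-0.015],"dr":[0,0,0]},
    {"gripper":1,"translation":[0,0,0],"dr":[0,0,0]},
    {"gripper":1,"translation":[0,0,0],"dr":[0,0,0]},
  ],
)

```text
clock: 22.12
eef_pos: [459.4, -1.7, 54.4]
tcp_rot: [3.141, -0.0, -0.276]
contact_force: [-13.1, -2.1, 51.6]
opening: -0.002
```

Call:
jog_arm(
  deltas=[
    {"gripper":1,"translation":[0,0,0.01],"dr":[0,0,0]},
    {"gripper":1,"translation":[0,0,0],"dr":[0,0,0]},
    {"gripper":1,"translation":[0,0,0.15],"dr":[0,0,0]},
    {"gripper":1,"translation":[0,0,0.35],"dr":[0,0,0]},
    {"gripper":1,"translation":[0,0,0.35],"dr":[0,0,0]},
    {"gripper":1,"translation":[0,0,0.35],"dr":[0,0,0]},
    {"gripper":1,"translation":[0,0,0.35],"dr":[0,0,0]},
    {"gripper":1,"translation":[0,0,0],"dr":[0,0,0]},
    {"gripper":1,"translation":[0,0,0],"dr":[0,0,0]},
    {"gripper":1,"translation":[0,0,0],"dr":[0,0,0]},
  ],
)

```text
clock: 22.95
eef_pos: [458.7, -1.5, 207.1]
tcp_rot: [3.141, 0.0, -0.277]
contact_force: [-0.6, 0.1, -0.2]
opening: 0.001
```

Run:
```python
from h import *
a=r.grab_frame("side")[100:300,210:410]
cv2.imwrite("pics/s7.png",cv2.resize(a,None,fx=3,fy=3,interpolation=cv2.INTER_CUBIC)); print(r.sense()["contact_force"])
```

```text
[-0.39870422  0.62576818  0.04339727]
```

View pics/s7.png

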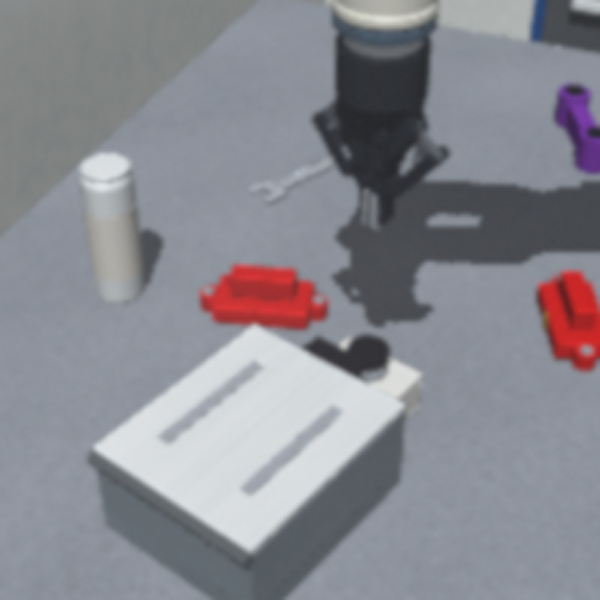

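The lid is shut, the plunger at (368,352) is up again, and the arm touches nothing.

```bash
python3 -c "
from rig import r
print(r.sign_off())"
```

```text
the job is handed in; nothing more can be done
None
```

I handed the job in at about 23 s. The link and then the caliper went into the chamber side by side, the lid was swung shut, and the plunger was pressed to its stop and let go. The hand-in reports no verdict.

**Last checks:**
- **Parts:** both were seen below the rim just before the lid closed. The link's boss measured (-55, -39) mm in the cabinet frame, as intended; I only looked at the caliper and did not measure it.
- **Lid:** it stopped firm at 18 N. Its near corner is about 3 px (in a 4x enlarged view) from where the shut pose predicts, and the far corner about 9 px off. I have no direct reading of the joint.
- **Plunger:** it read 6.5 N about halfway and 52 N at the stop, against 10 N needed. The last picture shows it up again and the arm clear, with no contact force.
- **Bystanders:** I touched none of them. The can and wrench looked in place in the last picture; I did not measure them, and I did not look at the carton again at the end.

**What disagreed or went wrong:**
- **Fingertips:** they sat at about the reported TCP height, not 25 mm ahead of it as stated. My first grasp closed above the link and a probe touched its bar with 35 N, so I corrected the heights from then on.
- **Releasing the link:** the opening gripper pushed on something, most likely the chamber wall, and the measured force was about 41 N in total. I narrowed the opening and backed off, and the link stayed where it should be. The limit is 40 N if the gripper's body is what presses; I can't tell whether that counted.

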